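# Load the glaze test tray and jack it up to the height gauge

### The job

Stand the two glaze test pieces, the little bud vase and the upright test tile on its flat foot, upright in the tray on the screw jack, anywhere on its floor. Then turn the jack's slanting knob clockwise to raise the tray until its post just touches the sprung foot of the height gauge above it: feel for the touch, do not jam the foot upwards, and leave the tray standing there in light contact. Leave the other things on the bench where they are.

Things in the scene. Friction and masses are not known exactly. Their poses are not given: they have to be found in the camera images.
- jack: screw jack fixed on the bench. Origin: centre of its base on the bench; x points from knob side to gauge side, z up. Its platform (170 x 210 mm) carries the tray, its top at first 93 mm up. In front, centred 105 mm along -x, is a gearbox 50 x 50 x 45 mm; from it a 10 mm shaft slants up and towards -x, 35 degrees from vertical, to the knob
- knob_grip (a point): centre of the jack's black round knob (40 mm diameter, 36 mm long along its axis), 164 mm from the jack's origin along -x, 111 mm above the bench. The point turns with the knob; its z is the knob's axis and points out of the knob's free end, 35 degrees from vertical, leaning to the jack's -x
- knob (a joint): angle of the knob in rad, 0 at the start (jack right down), stop at 4.0; grows clockwise as seen looking down on the knob's end. Each rad raises platform and tray by 10 mm. The knob turns with a steady friction of about 0.35 N m plus 0.01 N m for each newton carried or pressed, and stays where it is left
- tray: loose aluminium tray, 158 mm along x, 198 mm along y, walls 4 mm thick and 20 mm high, floor 4 mm thick, lying on the jack's platform between low lips. Origin: centre of its underside, axes as the jack's. A round steel post, 36 mm diameter, stands in it 50 mm along +x; its flat top is 45 mm above the tray's underside and at the start 16 to 28 mm below the gauge's foot
- gauge: height gauge fixed behind the jack. Origin: foot of its column (20 mm diameter, 290 mm high) on the bench, axes about as the jack's. An arm reaches 100 mm along -x over the tray's post; a sprung foot, 20 mm wide, hangs 45 mm below it. The arm's height differs each time and is not reported (its foot starts 154 to 166 mm up). The foot yields from 2 N on, 1 mm per 4 N; up to 20 N is light contact
- vase_c (a point): small bud vase, 72 mm high, belly 46 mm diameter from 22 to 34 mm above its base, base 34 mm, neck 22 mm diameter near 60 mm up; this point is on its axis half-way up (36 mm), z up
- ltile_c (a point): test tile: an upright plate 50 mm long (own x) and 9 mm thick (own y) on a flat foot 50 x 40 mm, 8 mm thick; 62 mm high in all; this point is half-way up (31 mm) in the middle of the plate, z up
- bottle_c (a point): bystander, to be left alone: tall bottle vase, 135 mm high, 72 mm wide, standing; this point is at half its height
- jar_c (a point): bystander, to be left alone: lidded glaze jar, 85 mm high, 68 mm wide, standing; this point is at half its height
- mug_c (a point): bystander, to be left alone: mug, 90 mm high, 80 mm wide plus handle; this point is at half its height
- brush_c (a point): bystander, to be left alone: brush, 190 mm long, lying flat; this point is at half its height
- tile_c (a point): bystander, to be left alone: square glazed tile 110 x 110 x 9 mm, lying flat; this point is at half its height
- prop_c (a point): bystander, to be left alone: plain round plaster kiln prop, 32 mm wide, 40 mm high, standing; this point is at half its height
- spatula_c (a point): bystander, to be left alone: spatula, 200 mm long, lying flat; this point is at half its height
- cup_c (a point): bystander, to be left alone: small cup without a handle, 48 mm high, 50 mm wide, standing; this point is at half its height
Things that resemble listed ones, but are neither listed nor needed, are in the scene too. Leave any green look-alike of the part that bears vase_c alone.

How it is judged:
On the way, in this order (a step that is already met when the one before it is completed fails the run):
1. both test pieces stand upright in the tray, while the tray is still clear of the gauge (x of vase_c in the frame of tray between -0.075 and 0.075 m and y of vase_c in the frame of tray between -0.095 and 0.095 m and z of vase_c in the frame of tray between 0.035 and 0.047 m and angle between each of vase_c, ltile_c's own z axis and vertical below 0.15 rad and x of ltile_c in the frame of tray between -0.075 and 0.075 m and y of ltile_c in the frame of tray between -0.095 and 0.095 m and z of ltile_c in the frame of tray between 0.03 and 0.042 m and contact force between tray and gauge below 0.05 N and contact force between the fingers and tray below 0.1 N), for 0.2 s.
2. with the pieces aboard, the tray's post touches the gauge's foot lightly (x of vase_c in the frame of tray between -0.075 and 0.075 m and y of vase_c in the frame of tray between -0.095 and 0.095 m and z of vase_c in the frame of tray between 0.035 and 0.047 m and angle between each of vase_c, ltile_c's own z axis and vertical below 0.15 rad and x of ltile_c in the frame of tray between -0.075 and 0.075 m and y of ltile_c in the frame of tray between -0.095 and 0.095 m and z of ltile_c in the frame of tray between 0.03 and 0.042 m and contact force between tray and gauge between 0.7 and 20 N), for 0.2 s.
At the end, for the whole second after the job is handed in: Both pieces stand upright (within 0.15 rad) on the tray's floor inside its walls, the tray lies level (0.05 rad) in its place on the jack's platform (within 8 mm of the jack's centre line), and its post presses the gauge's foot with 0.7 to 20 N (all of step 2 and angle between tray's own z axis and vertical below 0.05 rad and horizontal distance between tray and jack below 0.008 m); the robot touches nothing.
It fails at once if the gauge is jammed: the tray presses it with over 28 N (contact force between tray and gauge above 28 N).
It fails at once if a bystander is moved more than 30 mm (distance of any of bottle_c, jar_c, mug_c, brush_c, tile_c, prop_c, spatula_c, cup_c from where it was at the start of the episode above 0.03 m).
It also fails if it takes over 72 s, if anything falls off the work surface, if the arm or the gripper's body presses on something with over 40 N, if the wrist force passes 120 N, or if a joint passes its speed limit or range.

### The arm

A 6-joint arm with a two-finger parallel gripper is mounted at the origin on the work surface. World frame = base frame: x ahead of the robot, y to its left, z up, the work surface at z = 0. Lengths are in m, angles in rad, forces in N, time in s.
With the tool pointing down it reaches from about 0.275 to 0.825 m from the base axis. Payload 4.9 kg.
Tool frame: the origin (TCP) lies at the very end of the fingers, on their centre line; the grasp point (between the pads) lies ctrl.grip_depth behind it (ctrl.grip_depth is the distance from the TCP to the grasp point, in m); z points along the fingers, y is the line along which they close (so a half turn about z gives the same grasp; the last joint's range is limited). The gripper opens to 85 mm and grips with 20 to 120 N. Pads are 22 mm wide; open, the fingers measure 114 mm over their backs; the gripper's body (76 mm by 85 mm) begins 54 mm behind the grasp point. The pads swing forward as they close: fully open they stand 13 mm farther back than shut.
Start: joints at [-1.303, 0.326, -0.193, 1.052, 0, 1.437], TCP at [0.215, -0.506, 0.231] pointing down, gripper open.
Joint ranges: [-2.65, 2.65], [-0.97, 1.79], [-1.3, 1.35], [-1.93, 2.1], [-1.47, 1.37], [-3.14, 3.14]. Speed limits (rad/s): [2.57, 2.57, 3.14, 3.14, 3.14, 3.14].

### API

Orientations are given as a unit quaternion [w, x, y, z].
In Python, from bench import ctrl, eyes, spot_in, mark_of gives the robot as it stands.
- The arm moves only by the tool move_arm, never from a script. Its argument "moves" is a list of rows, each a list of 5 numbers: the shift along the tool's x, y, z in cm, then the turn about the tool's z in rad, then the opening, from 0 (shut) to 1 (fully open). A call has 1 to 12 rows; each row shifts and turns the commanded pose from where the row before left it, along the tool's axes as they then stand; what a row does not reach is not made up. A row lasts 1/10 s, in which the tool goes at most 50 mm and 8.59 degrees, less where a joint would pass 70% of its speed; a pose out of reach is approached as far as the arm can. A call is refused whole if a number of a shift passes 5 or a number of a turn 0.15, either way. A call with a gripper value outside its range is refused whole. The fingers move at their own pace and stop on an object; "grip_force" is the grip in N (left out, the last holds). Time passes only in rows, so rows that do not move let the fingers close. It gives the time, the measured TCP pose, the force, the opening and the grip force at its end, in the units of the state.
- ctrl.get_state(): the state, without advancing time (a new reading comes with each control period).
- eyes.grab_frame(name): name is "scene" or "top" or "wrist"; returns (picture, depth): 400x640x3 uint8, red, green, blue; 400x640 float32, m along the optical axis (not along the pixel's ray), 0 where there is no reading.
- eyes.camera_info(name): a dict with "fx", "fy", "cx", "cy" (pixels), "extrinsics" (4x4, takes a point from world to camera coordinates); the wrist camera has in their place "mount" (4x4, takes a point from camera to tool coordinates, whose origin is the TCP and whose axes are the flange's). Camera axes: x right, y down, z forward; pixel columns grow to the right and rows downward; lengths in m; the calibration is good to about 2 mm. A picture is of the moment at which its call begins: read the wrist's pose just before it. camera_info takes no time and is no camera call.
- ctrl.sign_off(): hands the job in; it is judged then, once.
Trained networks look in the newest picture that a camera, given by its name, has taken for a name from the list of things; names that differ only in an ending like _2 or _b are one class to them, and where a whole thing is asked for, a point or a joint stands for the part that bears it (a point fixed in the world has none). Each returns a list of dicts, best first, with "score" (0 to 1); they miss things now and then, are a little off and sometimes report something else, mostly with a low value. They report only what shows in the picture. A call takes as long as a camera call. They do not tell look-alikes from the thing itself.
- spot_in(camera, label): "rect" ([left, top, width, height] in pixels, round what is visible of it).
- mark_of(camera, label): "centre" ([column, row] in pixels: a listed point, or the origin of a listed thing).
The state is a dict: "time_s": time; "joint_pos": joint angles; "joint_vel": joint speeds; "tau": joint torques, N m; "eef_pos": TCP position; "tool_rot": TCP orientation; "contact_force": force on the tool from outside, world axes, zero at the start; "wrist_torque": the same for the moment, N m; "width": finger opening in m; "grip_force": force on a finger pad.
Only numpy, scipy, OpenCV 4.12 (cv2) and the standard library are available. Lean on these libraries where they do the work, as an engineer would, in place of code of your own. Each camera call takes 0.05 s, during which the arm holds its last target. There are 200 camera calls.

## Working session

There is one attempt and no reset: what is moved stays moved. The work goes in short steps, Python scripts to look and compute and a tool call to move; the robot and the scene stay as the last step left them, time stands still between calls to the robot, and variables do not carry over. Pictures are saved under pics/ and viewed, at most 10 in all, crops included, and the job is handed in when it is done.

Besides the shell and the picture viewer there is one more tool, called after ">>>" as name([rows], argument=value, ...), one row to a line, values as JSON. move_arm: Moves the arm, as the interface text tells. Its arguments: {"type":"object","properties":{"moves":{"type":"array","items":{"type":"array","items":{"type":"number"}}},"grip_force":{"type":"number"}},"required":["moves"]}

```bash
ls; mkdir -p pics
cat > h.py <<'E'
import numpy as np,cv2
from bench import ctrl,eyes,spot_in,mark_of
from scipy.spatial.transform import Rotation as R
def rot(q): return R.from_quat([q[1],q[2],q[3],q[0]]).as_matrix()
def grab(n):
    s=ctrl.get_state(); p,d=eyes.grab_frame(n); i=eyes.camera_info(n)
    if n=='wrist':
        T=np.eye(4);T[:3,:3]=rot(s['tool_rot']);T[:3,3]=s['eef_pos'];C=T@np.array(i['mount'])
    else: C=np.linalg.inv(np.array(i['extrinsics']))
    return p,d,i,C
def pt(u,v,z,i,C): return (C@[(u-i['cx'])*z/i['fx'],(v-i['cy'])*z/i['fy'],z,1])[:3]
def cloud(d,i,C):
    v,u=np.mgrid[:400,:640]
    P=np.stack([(u-i['cx'])*d/i['fx'],(v-i['cy'])*d/i['fy'],d],-1)
    W=P@C[:3,:3].T+C[:3,3]; W[d==0]=np.nan
    return W
def onplane(u,v,z,i,C):  # ray to height z
    r=C[:3,:3]@[(u-i['cx'])/i['fx'],(v-i['cy'])/i['fy'],1]; o=C[:3,3]
    return o+r*(z-o[2])/r[2]
def save(n,p): cv2.imwrite('pics/'+n,cv2.cvtColor(p,cv2.COLOR_RGB2BGR))
E
python3 - <<'E'
from h import *
np.set_printoptions(precision=3,suppress=True)
for n in ['scene','top']:
    p,d,i,C=grab(n); save(n+'1.png',p); W=cloud(d,i,C); np.save(n+'W.npy',W)
    print(n,C[:3,3])
    for l in ['vase_c','ltile_c','jack','knob_grip','tray','gauge','cup_c','prop_c']:
        for m in mark_of(n,l)[:3]:
            c=m['centre']; u,v=int(c[0]),int(c[1])
            print(l,round(m['score'],2),np.round(c), W[min(max(v,0),399),min(max(u,0),639)])
print(ctrl.get_state(), ctrl.grip_depth)
E
```

```text
pics
scene [1.362 0.464 0.719]
vase_c 0.64 [358. 219.] [0.593 0.134 0.098]
vase_c 0.53 [250. 172.] [ 0.469 -0.311  0.052]
vase_c 0.5 [293. 174.] [ 0.409 -0.183  0.045]
ltile_c 0.55 [220. 188.] [ 0.57  -0.355  0.031]
jack 0.79 [356. 248.] [0.695 0.176 0.094]
knob_grip 0.77 [308. 194.] [ 0.576 -0.025  0.112]
tray 0.78 [358. 220.] [0.595 0.135 0.096]
prop_c 0.51 [270. 190.] [ 0.507 -0.202  0.037]
top [ 0.463 -0.023  1.153]
vase_c 0.77 [430. 239.] [ 0.463 -0.305  0.051]
vase_c 0.58 [393. 144.] [ 0.716 -0.189  0.112]
vase_c 0.53 [388. 265.] [ 0.389 -0.185  0.071]
ltile_c 0.6 [445. 205.] [ 0.557 -0.349  0.044]
tray 0.75 [274. 187.] [0.592 0.134 0.096]
gauge 0.8 [230. 189.] [0.596 0.27  0.021]
cup_c 0.56 [219. 249.] [0.42  0.302 0.007]
prop_c 0.43 [394. 230.] [ 0.483 -0.206  0.038]
{'time_s': 0.9, 'joint_pos': array([-1.303,  0.326, -0.193,  1.052,  0.   ,  1.437]), 'joint_vel': array([0.002, 0.001, 0.   , 0.   , 0.001, 0.001]), 'tau': array([ -0.   , -44.332,  26.275,   0.001,  -0.   ,  -0.   ]), 'eef_pos': array([ 0.215, -0.506,  0.231]), 'tool_rot': array([0.  , 0.98, 0.2 , 0.  ]), 'contact_force': array([-0.251,  0.294, -0.195]), 'wrist_torque': array([-0.015,  0.041,  0.037]), 'grip_force': 0.0, 'width': 0.08529408245154893} 0.0187
```

View pics/top1.png

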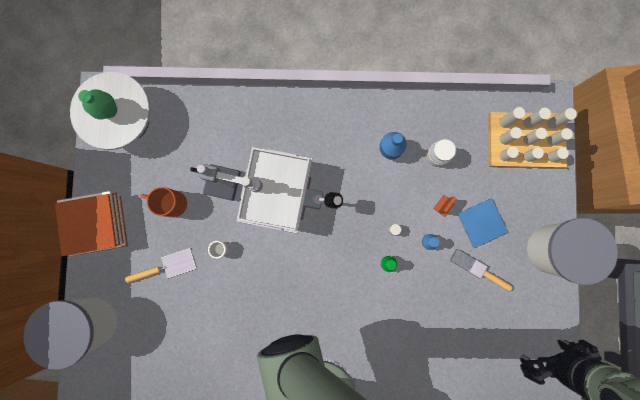

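View pics/scene1.png

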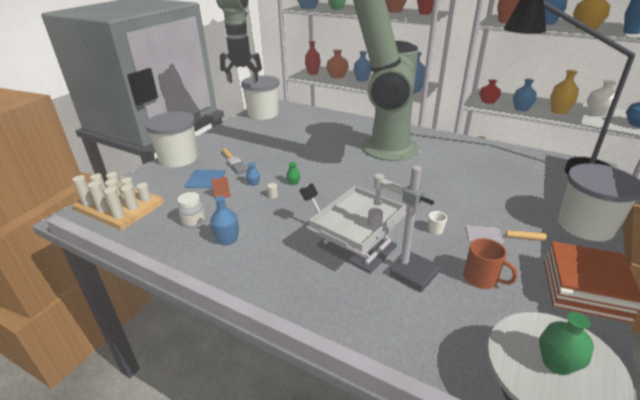

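Candidates for vase_c in the top picture: small blue vase (431,242), green look-alike (389,264), and the large blue bottle (393,145), which is a bystander. I choose the small blue one. The only match for ltile_c is the small red upright tile (445,205). The tray is at (274,187), with the knob at (334,200) on its -y side.

Run:
```python
from h import *
np.set_printoptions(precision=4,suppress=True)
p,d,i,C=grab('top'); W=cloud(d,i,C)
save('crop.png',cv2.resize(p[190:285,360:470],None,fx=5,fy=5,interpolation=cv2.INTER_CUBIC))
def reg(u0,u1,v0,v1,zl,zh):
    w=W[v0:v1,u0:u1].reshape(-1,3); return w[(w[:,2]>zl)&(w[:,2]<zh)]
for n,a in dict(vase=(418,445,228,256,.058,.08),vasebelly=(418,445,228,256,.02,.055),tiletop=(430,462,192,220,.045,.07),tilefoot=(430,462,192,220,.005,.03),
   tray=(232,318,140,238,.105,.125),floor=(232,318,140,238,.09,.103),knob=(322,348,188,212,.09,.15),post=(235,275,165,205,.13,.145),foot=(235,275,165,205,.15,.30)).items():
    w=reg(*a); 
    if len(w)<3: print(n,len(w)); continue
    r=cv2.minAreaRect((w[:,:2]*1000).astype(np.float32))
    print(n,len(w),w.mean(0),'med',np.median(w,0),'z',w[:,2].min(),w[:,2].max(),'rect',np.round(r[0],1),np.round(r[1],1),round(r[2],1))
```

```text
vase 84 [ 0.4529 -0.3096  0.0699] med [ 0.4523 -0.3094  0.0699] z 0.0592046994678499 0.07511137768682308 rect [ 453.5 -310. ] [24.7 26.2] 1.3
vasebelly 128 [ 0.4527 -0.3006  0.04  ] med [ 0.4515 -0.2983  0.0403] z 0.021127335726127017 0.05468250071406677 rect [ 452.8 -306.6] [43.  39.4] 3.2
tiletop 78 [ 0.5583 -0.3547  0.0586] med [ 0.5589 -0.3549  0.0593] z 0.045405749762703174 0.06419638340447498 rect [ 558.1 -355.5] [ 9.8 48.8] 54.3
tilefoot 156 [ 0.5556 -0.3593  0.0094] med [ 0.5567 -0.3538  0.0075] z 0.0050272392555315015 0.02857895176330305 rect [ 546.8 -373.7] [82.6 50.6] 54.2
tray 458 [0.5911 0.1335 0.1109] med [0.5878 0.1396 0.1108] z 0.10503205542102068 0.1242638318019047 rect [586.4 131.5] [158.8 198. ] 80.4
floor 3992 [0.5845 0.128  0.0954] med [0.5809 0.1273 0.0953] z 0.09003006611534659 0.10298979106233297 rect [586.3 131.4] [170.5 209.7] 80.3
knob 259 [ 0.558  -0.0303  0.1218] med [ 0.5577 -0.0302  0.1226] z 0.09864457571803054 0.13668464052122142 rect [558.9 -30.3] [50.4 41.4] 80.8
post 84 [0.5945 0.1748 0.1359] med [0.5947 0.1746 0.1357] z 0.13138026115810852 0.14109687334771204 rect [593.9 177.2] [28.2 33.1] 83.2
foot 162 [0.5887 0.1844 0.2177] med [0.5882 0.1818 0.226 ] z 0.160617834939641 0.23761961527595743 rect [589.1 189. ] [38.1 20.7] 83.4
```

View pics/crop.png

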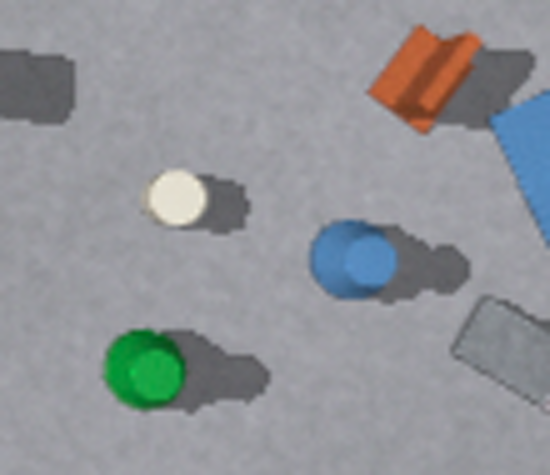

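The crop shows the chosen vase is blue (355,260), its look-alike is green (150,370), the prop is white, and the red tile stands on its foot at (425,80). The measured heights (vase top about 70 mm, tile about 62 mm, tray rim about 111 mm) agree with the sizes given.

```bash
cat >> h.py <<'E'
def plan(xyz,yaw=None):  # tool-axis shift in cm, then turn
    s=ctrl.get_state(); M=rot(s['tool_rot']); y=np.arctan2(M[1,0],M[0,0])
    t=0 if yaw is None else (y-yaw+np.pi/2)%np.pi-np.pi/2
    print('pos',np.round(s['eef_pos'],4),'yaw',round(y,3),'shift cm',np.round(M.T@(np.array(xyz)-s['eef_pos'])*100,2),'turn',round(t,3),'t',round(s['time_s'],2),'w',round(s['width'],4),'j6',round(s['joint_pos'][5],2),'F',np.round(s['contact_force'],1))
E
python3 -c "
from h import *
plan([.4533,-.3098,.15])"
```

```text
pos [ 0.2151 -0.5062  0.2313] yaw 0.402 shift cm [29.6  -8.76  8.13] turn 0 t 0.95 w 0.0853 j6 1.44 F [-0.3  0.5  0.3]
```

>>> move_arm([
  [3.7, -1.1, 1.0, 0, 1],
  [3.7, -1.1, 1.0, 0, 1],
  [3.7, -1.1, 1.0, 0, 1],
  [3.7, -1.1, 1.0, 0, 1],
  [3.7, -1.1, 1.0, 0, 1],
  [3.7, -1.1, 1.0, 0, 1],
  [3.7, -1.1, 1.0, 0, 1],
  [3.7, -1.1, 1.0, 0, 1],
  [0, 0, 0, 0, 1],
  [0, 0, 0, 0, 1],
], grip_force=30)

```text
time_s: 1.95
eef_pos: [0.4533, -0.3088, 0.151]
tool_rot: [-0.0, 0.98, 0.201, -0.0]
contact_force: [-0.5, 0.0, 0.9]
width: 0.0852
grip_force: 0.0
```

Run:
```python
from h import *
plan([.4533,-.3098,.04])
p,d,i,C=grab('wrist'); W=cloud(d,i,C); save('w1.png',p)
hsv=cv2.cvtColor(p,cv2.COLOR_RGB2HSV)
m=(hsv[...,0]>95)&(hsv[...,0]<125)&(hsv[...,1]>90)
for zl,zh in((.06,.08),(.02,.055)):
    w=W[m&(W[...,2]>zl)&(W[...,2]<zh)]
    w=w[np.hypot(w[:,0]-.453,w[:,1]+.31)<.05]
    if len(w)>3: print(len(w),np.round((w.min(0)+w.max(0))/2,4),np.round(w.max(0)-w.min(0),4))
plan([.4533,-.3098,.04])
```

```text
pos [ 0.4533 -0.3088  0.151 ] yaw 0.404 shift cm [-0.03  0.1  11.1 ] turn 0 t 1.95 w 0.0852 j6 2.01 F [-0.5  0.   0.9]
1071 [ 0.4536 -0.3083  0.0671] [0.0281 0.0281 0.0141]
1247 [ 0.4557 -0.3082  0.0396] [0.0416 0.045  0.0308]
pos [ 0.4529 -0.3096  0.1513] yaw 0.402 shift cm [ 0.03  0.03 11.13] turn 0 t 2.0 w 0.0852 j6 2.01 F [ 0.4  0.2 -0.2]
```

>>> move_arm([
  [0, 0.1, 4, 0, 1],
  [0, 0, 4, 0, 1],
  [0, 0, 3.2, 0, 1],
  [0, 0, 0, 0, 1],
  [0, 0, 0, 0, 0],
  [0, 0, 0, 0, 0],
  [0, 0, 0, 0, 0],
  [0, 0, 0, 0, 0],
  [0, 0, 0, 0, 0],
  [0, 0, 0, 0, 0],
], grip_force=30)

```text
time_s: 3.0
eef_pos: [0.4544, -0.311, 0.0415]
tool_rot: [0.001, 0.98, 0.2, 0.001]
contact_force: [-1.2, 2.2, 9.2]
width: 0.0338
grip_force: 27.9
```

>>> move_arm([
  [0, 0, -2, 0, 0],
  [0, 0, -4, 0, 0],
  [0, 0, -4, 0, 0],
  [0, 0, -4, 0, 0],
  [0, 0, -4, 0, 0],
  [0, 0, 0, 0, 0],
])

```text
time_s: 3.6
eef_pos: [0.4564, -0.3128, 0.2262]
tool_rot: [0.005, 0.98, 0.2, 0.003]
contact_force: [0.6, -0.3, -0.9]
width: 0.034
grip_force: 26.8
```

Run:
```python
from h import *
ax=np.array([.167,.986,0]);ay=np.array([-.986,.167,0]);J=np.array([.5864,.1315,0])
for a,b in((-.035,.05),(-.035,-.045)): 
    t=J+a*ax+b*ay; print(t); plan(list(t[:2])+[.20])
```

```text
[0.531255 0.10534  0.      ]
pos [ 0.4564 -0.3128  0.2262] yaw 0.402 shift cm [ 23.24 -35.57   2.36] turn 0 t 3.6 w 0.034 j6 2.01 F [ 0.6 -0.3 -0.9]
[0.624925 0.089475 0.      ]
pos [ 0.4564 -0.3128  0.2262] yaw 0.402 shift cm [ 31.24 -30.45   2.45] turn 0 t 3.6 w 0.034 j6 2.01 F [ 0.6 -0.3 -0.9]
```

Run:
```python
from h import *
p,d,i,C=grab('scene'); W=cloud(d,i,C)
hsv=cv2.cvtColor(p,cv2.COLOR_RGB2HSV)
m=(hsv[...,0]>95)&(hsv[...,0]<125)&(hsv[...,1]>90)
w=W[m&(np.hypot(W[...,0]-.456,W[...,1]+.313)<.06)]
print(len(w),w.min(0),w.max(0))
o=cv2.resize(p[90:240,170:320],None,fx=4,fy=4,interpolation=cv2.INTER_CUBIC); save('s2.png',o)
```

```text
172 [ 0.45125249 -0.32291142  0.18804172] [ 0.48182411 -0.28928463  0.25733889]
```

View pics/s2.png

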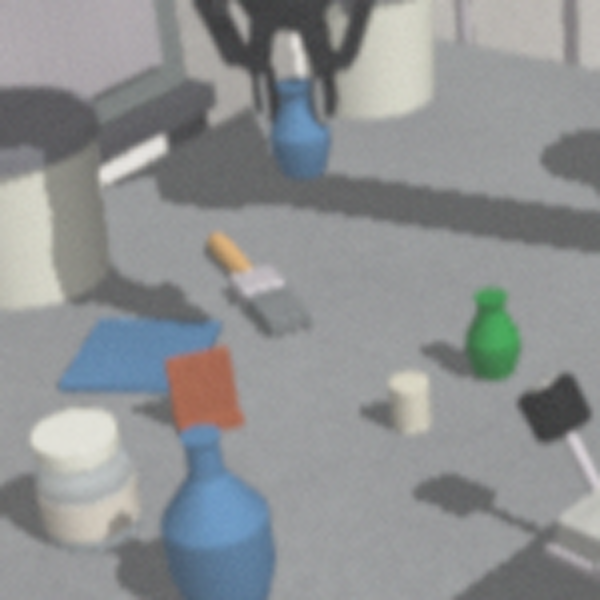

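>>> move_arm([
  [2.11, -3.23, 0, 0, 0],
  [2.11, -3.23, 0, 0, 0],
  [2.11, -3.23, 0, 0, 0],
  [2.11, -3.23, 0, 0, 0],
  [2.11, -3.23, 0, 0, 0],
  [2.11, -3.23, 0, 0, 0],
  [2.11, -3.23, 0, 0, 0],
  [2.11, -3.23, 0, 0, 0],
  [2.11, -3.23, 0, 0, 0],
  [2.11, -3.23, 0, 0, 0],
  [2.11, -3.23, 0, 0, 0],
  [0, 0, 0, 0, 0],
])

```text
time_s: 4.85
eef_pos: [0.5276, 0.1114, 0.2181]
tool_rot: [-0.001, 0.979, 0.202, -0.001]
contact_force: [-0.4, -0.8, -1.1]
width: 0.0334
grip_force: 26.5
```

>>> move_arm([
  [0, 0, 3, 0, 0],
  [0, 0, 3, 0, 0],
  [0, 0, 1, 0, 0],
  [0, 0, 0.5, 0, 0],
  [0, 0, 0.5, 0, 0],
  [0, 0, 0, 0, 0],
  [0, 0, 0, 0, 0],
])

```text
time_s: 5.55
eef_pos: [0.5289, 0.1073, 0.1402]
tool_rot: [0.0, 0.98, 0.199, 0.001]
contact_force: [0.7, -0.3, -1.5]
width: 0.0338
grip_force: 26.8
```

Run:
```python
from h import *
plan([.531,.105,.137])
p,d,i,C=grab('scene'); W=cloud(d,i,C)
hsv=cv2.cvtColor(p,cv2.COLOR_RGB2HSV)
m=(hsv[...,0]>95)&(hsv[...,0]<125)&(hsv[...,1]>90)
w=W[m&(np.hypot(W[...,0]-.531,W[...,1]-.105)<.06)]
print(len(w),w.min(0),w.max(0))
```

```text
pos [0.5289 0.1073 0.1402] yaw 0.402 shift cm [0.11 0.29 0.32] turn 0 t 5.55 w 0.0338 j6 2.8 F [ 0.7 -0.3 -1.5]
216 [0.52509895 0.09813157 0.10584553] [0.5544921  0.12945026 0.17279973]
```

>>> move_arm([
  [0, 0, 0.15, 0, 0],
  [0, 0, 0.15, 0, 0],
  [0, 0, 0, 0, 0],
  [0, 0, 0, 0, 0],
])

```text
time_s: 6.0
eef_pos: [0.5294, 0.1074, 0.1386]
tool_rot: [0.0, 0.98, 0.2, 0.002]
contact_force: [-2.5, -0.6, 11.4]
width: 0.0338
grip_force: 30.8
```

>>> move_arm([
  [0, 0, -0.1, 0, 0],
  [0, 0, 0, 0, 0.6],
  [0, 0, 0, 0, 1],
  [0, 0, 0, 0, 1],
  [0, 0, 0, 0, 1],
  [0, 0, -2, 0, 1],
  [0, 0, -4, 0, 1],
  [0, 0, -4, 0, 1],
  [0, 0, 0, 0, 1],
])

```text
time_s: 6.9
eef_pos: [0.5315, 0.1077, 0.2427]
tool_rot: [0.001, 0.98, 0.2, 0.005]
contact_force: [0.5, -0.5, -0.8]
width: 0.0858
grip_force: 0.0
```

Run:
```python
from h import *
p,d,i,C=grab('scene'); W=cloud(d,i,C)
hsv=cv2.cvtColor(p,cv2.COLOR_RGB2HSV)
m=(hsv[...,0]>95)&(hsv[...,0]<125)&(hsv[...,1]>90)
w=W[m&(np.hypot(W[...,0]-.531,W[...,1]-.105)<.06)]
print(len(w),w.min(0),w.max(0))
print(ctrl.get_state()['joint_pos'])
# own y at 54.3deg: tool y along it -> tool x at 54.3-90 or +90
for y in (np.radians(144.3),):
    plan([.5581,-.3555,.16],y)
```

```text
228 [0.520536   0.09631593 0.10496477] [0.55405509 0.12986097 0.17090717]
[ 6.36639308e-02  2.99300123e-01 -2.07743615e-01  1.05789107e+00
 -5.68179840e-06  2.80342503e+00]
pos [0.5302 0.1075 0.24  ] yaw 0.402 shift cm [-15.59  43.69   8.  ] turn 1.025 t 6.95 w 0.085 j6 2.8 F [-0.6  1.  -0.5]
```

>>> move_arm([
  [-1.3, 3.64, 0, 0, 1],
  [-1.3, 3.64, 0, 0, 1],
  [-1.3, 3.64, 0, 0, 1],
  [-1.3, 3.64, 0, 0, 1],
  [-1.3, 3.64, 0, 0, 1],
  [-1.3, 3.64, 0, 0, 1],
  [-1.3, 3.64, 0, 0, 1],
  [-1.3, 3.64, 0, 0, 1],
  [-1.3, 3.64, 0, 0, 1],
  [-1.3, 3.64, 0, 0, 1],
  [-1.3, 3.64, 0, 0, 1],
  [-1.3, 3.64, 0, 0, 1],
])

```text
time_s: 8.15
eef_pos: [0.5547, -0.3568, 0.2354]
tool_rot: [-0.001, 0.98, 0.199, -0.001]
contact_force: [0.7, 0.4, -0.2]
width: 0.0854
grip_force: 0.0
```

>>> move_arm([
  [0, 0, 0, -0.14, 1],
  [0, 0, 0, -0.14, 1],
  [0, 0, 0, -0.14, 1],
  [0, 0, 0, -0.14, 1],
  [0, 0, 0, -0.14, 1],
  [0, 0, 0, -0.14, 1],
  [0, 0, 0, -0.14, 1],
  [0, 0, 0, -0.14, 1],
  [0, 0, 0, -0.14, 1],
  [0, 0, 0, -0.14, 1],
  [0, 0, 0, -0.14, 1],
])

```text
time_s: 9.25
eef_pos: [0.5548, -0.3551, 0.2353]
tool_rot: [-0.001, 0.562, 0.827, 0.0]
contact_force: [-1.0, -0.2, 0.1]
width: 0.0855
grip_force: 0.0
```

>>> move_arm([
  [0, 0, 2, -0.144, 1],
  [0, 0, 2, -0.144, 1],
  [0, 0, 2, -0.144, 1],
  [0, 0, 2, -0.144, 1],
  [0, 0, 0, 0, 1],
  [0, 0, 0, 0, 1],
])

```text
time_s: 9.85
eef_pos: [0.5548, -0.3552, 0.1562]
tool_rot: [-0.001, 0.308, 0.951, 0.0]
contact_force: [0.6, 0.1, 1.4]
width: 0.0857
grip_force: 0.0
```

Run:
```python
from h import *
plan([.5581,-.3555,.022],2.518)
p,d,i,C=grab('wrist'); W=cloud(d,i,C)
m=(W[...,2]>.045)&(W[...,2]<.07)
w=W[m]; w=w[np.hypot(w[:,0]-.558,w[:,1]+.355)<.05]
r=cv2.minAreaRect((w[:,:2]*1000).astype(np.float32)); print(len(w),r,w[:,2].max())
plan([r[0][0]/1e3,r[0][1]/1e3,.022],2.518)
```

```text
pos [ 0.5548 -0.3552  0.1562] yaw 2.515 shift cm [-0.32  0.16 13.42] turn -0.003 t 9.85 w 0.0857 j6 -0.05 F [0.6 0.1 1.4]
724 ((559.8528442382812, -354.635498046875), (8.685455322265625, 50.12250900268555), 54.04386520385742) 0.06418462398191618
pos [ 0.5554 -0.3557  0.1574] yaw 2.515 shift cm [-0.3   0.34 13.54] turn -0.003 t 9.9 w 0.0854 j6 -0.06 F [-0.4 -0.8 -0.4]
```

>>> move_arm([
  [-0.4, 0.3, 4, 0, 1],
  [0, 0, 4, 0, 1],
  [0, 0, 4, 0, 1],
  [0, 0, 1.2, 0, 1],
  [0, 0, 0, 0, 0],
  [0, 0, 0, 0, 0],
  [0, 0, 0, 0, 0],
  [0, 0, 0, 0, 0],
  [0, 0, 0, 0, 0],
  [0, 0, 0, 0, 0],
  [0, 0, 0, 0, 0],
  [0, 0, 0, 0, 0],
], grip_force=40)

```text
time_s: 11.1
eef_pos: [0.5611, -0.3561, 0.0266]
tool_rot: [0.001, 0.307, 0.952, -0.0]
contact_force: [-0.2, -0.6, 5.9]
width: 0.0083
grip_force: 42.9
```

>>> move_arm([
  [0, 0, -2, 0, 0],
  [0, 0, -4, 0, 0],
  [0, 0, -4, 0, 0],
  [0, 0, -4, 0, 0],
  [0, 0, -4, 0, 0],
  [0, 0, 0, 0, 0],
])

```text
time_s: 11.7
eef_pos: [0.5632, -0.3576, 0.2121]
tool_rot: [0.005, 0.307, 0.952, -0.002]
contact_force: [0.6, -1.1, 0.1]
width: 0.0086
grip_force: 41.9
```

Run:
```python
from h import *
plan([.625,.0895,.22])
p,d,i,C=grab('scene'); W=cloud(d,i,C)
hsv=cv2.cvtColor(p,cv2.COLOR_RGB2HSV)
m=((hsv[...,0]<12)|(hsv[...,0]>172))&(hsv[...,1]>110)
e=ctrl.get_state()['eef_pos']
w=W[m&(np.hypot(W[...,0]-e[0],W[...,1]-e[1])<.06)]
print(len(w),w.min(0),w.max(0))
```

```text
pos [ 0.5632 -0.3576  0.2121] yaw 2.518 shift cm [21.08 39.9  -1.03] turn 0 t 11.7 w 0.0086 j6 -0.05 F [ 0.6 -1.1  0.1]
187 [ 0.54296595 -0.37155128  0.18652236] [ 0.59353013 -0.32786945  0.24695963]
```

>>> move_arm([
  [1.76, 3.32, -0.1, 0, 0],
  [1.76, 3.32, -0.1, 0, 0],
  [1.76, 3.32, -0.1, 0, 0],
  [1.76, 3.32, -0.1, 0, 0],
  [1.76, 3.32, -0.1, 0, 0],
  [1.76, 3.32, -0.1, 0, 0],
  [1.76, 3.32, -0.1, 0, 0],
  [1.76, 3.32, -0.1, 0, 0],
  [1.76, 3.32, -0.1, 0, 0],
  [1.76, 3.32, -0.1, 0, 0],
  [1.76, 3.32, -0.1, 0, 0],
  [1.76, 3.32, -0.1, 0, 0],
])

```text
time_s: 12.95
eef_pos: [0.6205, 0.0927, 0.2151]
tool_rot: [-0.002, 0.307, 0.952, -0.001]
contact_force: [1.5, 0.2, -1.0]
width: 0.0088
grip_force: 41.8
```

>>> move_arm([
  [0, 0, 0, 0, 0],
  [0, 0, 0, 0, 0],
])

```text
time_s: 13.15
eef_pos: [0.6206, 0.092, 0.2153]
tool_rot: [-0.001, 0.306, 0.952, -0.001]
contact_force: [-0.0, 0.3, -2.0]
width: 0.0083
grip_force: 41.8
```

```bash
python3 -c "
from h import *
plan([.625,.0895,.130])"
```

```text
pos [0.6206 0.092  0.2153] yaw 2.52 shift cm [-0.53  0.08  8.53] turn 0 t 13.15 w 0.0083 j6 0.65 F [-0.   0.3 -2. ]
```

>>> move_arm([
  [-0.3, 0, 3, 0, 0],
  [0, 0, 3, 0, 0],
  [0, 0, 1.7, 0, 0],
  [0, 0, 0.5, 0, 0],
  [0, 0, 0.2, 0, 0],
  [0, 0, 0, 0, 0],
  [0, 0, 0, 0, 0],
])

```text
time_s: 13.85
eef_pos: [0.625, 0.0891, 0.1345]
tool_rot: [0.001, 0.307, 0.952, 0.0]
contact_force: [0.1, 0.0, -0.1]
width: 0.0087
grip_force: 41.9
```

>>> move_arm([
  [0, 0, 0.2, 0, 0],
  [0, 0, 0.2, 0, 0],
  [0, 0, 0, 0, 0],
  [0, 0, 0, 0, 0],
])

```text
time_s: 14.25
eef_pos: [0.6241, 0.0895, 0.1293]
tool_rot: [-0.0, 0.307, 0.952, -0.0]
contact_force: [0.6, 0.4, -1.5]
width: 0.0082
grip_force: 41.9
```

>>> move_arm([
  [0, 0, 0.2, 0, 0],
  [0, 0, 0.2, 0, 0],
  [0, 0, 0, 0, 0],
  [0, 0, 0, 0, 0],
])

```text
time_s: 14.65
eef_pos: [0.6241, 0.0894, 0.1251]
tool_rot: [-0.0, 0.307, 0.952, -0.0]
contact_force: [0.7, 0.4, -1.2]
width: 0.0083
grip_force: 41.9
```

>>> move_arm([
  [0, 0, 0.1, 0, 0],
  [0, 0, 0.1, 0, 0],
  [0, 0, 0, 0, 0],
  [0, 0, 0, 0, 0],
])

```text
time_s: 15.05
eef_pos: [0.6243, 0.0894, 0.1236]
tool_rot: [0.0, 0.307, 0.952, 0.0]
contact_force: [-1.2, 0.3, 1.0]
width: 0.0083
grip_force: 42.1
```

>>> move_arm([
  [0, 0, 0.1, 0, 0],
  [0, 0, 0, 0, 0.3],
  [0, 0, 0, 0, 0.6],
  [0, 0, 0, 0, 1],
  [0, 0, 0, 0, 1],
  [0, 0, 0, 0, 1],
  [0, 0, -3, 0, 1],
  [0, 0, -4, 0, 1],
  [0, 0, -4, 0, 1],
  [0, 0, 0, 0, 1],
  [0, 0, 0, 0, 1],
])

```text
time_s: 16.15
eef_pos: [0.6249, 0.0895, 0.2334]
tool_rot: [0.001, 0.307, 0.952, 0.0]
contact_force: [-0.1, 0.6, -0.8]
width: 0.0854
grip_force: 0.0
```

Run:
```python
from h import *
p,d,i,C=grab('scene'); W=cloud(d,i,C)
save('s3.png',cv2.resize(p[150:300,280:480],None,fx=4,fy=4,interpolation=cv2.INTER_CUBIC))
J=np.array([.5864,.1315]);a=np.radians(80.4)
k=J-.164*np.array([np.cos(a),np.sin(a)]); print(k)
plan([k[0],k[1],.20],a)
```

```text
[ 0.55904993 -0.03020335]
pos [0.6239 0.0894 0.2319] yaw 2.518 shift cm [ -1.73 -13.5    3.19] turn 1.115 t 16.2 w 0.0855 j6 0.65 F [ 0.8 -0.6 -0.8]
```

View pics/s3.png

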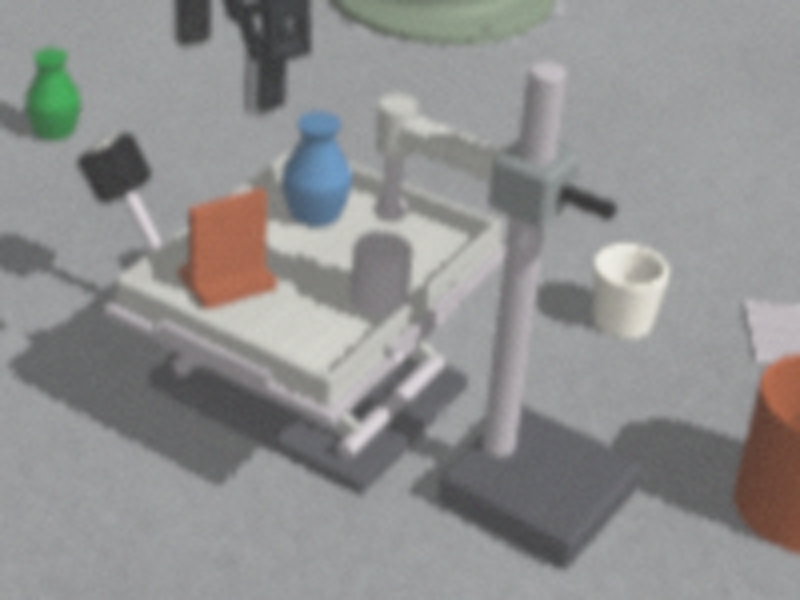

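>>> move_arm([
  [-0.43, -3.38, 0, 0, 1],
  [-0.43, -3.38, 0, 0, 1],
  [-0.43, -3.38, 0, 0, 1],
  [-0.43, -3.38, 0, 0, 1],
  [0, 0, 1, 0.133, 1],
  [0, 0, 1, 0.133, 1],
  [0, 0, 1, 0.133, 1],
  [0, 0, 0, 0.133, 1],
  [0, 0, 0, 0.133, 1],
  [0, 0, 0, 0, 1],
  [0, 0, 0, 0, 1],
])

```text
time_s: 17.3
eef_pos: [0.5583, -0.0302, 0.2011]
tool_rot: [-0.001, 0.6, 0.8, -0.001]
contact_force: [-0.3, 0.1, 0.2]
width: 0.0852
grip_force: 0.0
```

```bash
cat >> h.py <<'E'
JJ=np.array([.5864,.1315]);AX=np.array([np.cos(np.radians(80.4)),np.sin(np.radians(80.4))]);AY=np.array([-AX[1],AX[0]])
def heights():
    p,d,i,C=grab('scene'); W=cloud(d,i,C); q=(W[...,:2]-JJ); x=q@AX; y=q@AY; z=W[...,2]
    r=np.hypot(x-.05,y)
    # rim: top of walls ; floor: free patch ; post top disc ; foot lower end
    fl=z[(abs(x)<.03)&(abs(y)<.09)&(z>.08)&(z<.135)&(abs(y)>.0)]
    po=z[(r<.014)&(z>.12)&(z<.155+.0)]
    ft=z[(r<.014)&(z>.158)&(z<.2)]
    print('floor',np.round(np.percentile(fl,[25,50]),4),'post',len(po),np.round(np.percentile(po,[50,90]),4) if len(po) else 0,'foot',len(ft),np.round(np.percentile(ft,[0,3,10]),4) if len(ft) else 0)
    return p,d,i,C,W
E
python3 - <<'E'
from h import *
np.set_printoptions(precision=4,suppress=True)
plan([.559,-.0302,.0925],np.radians(80.4))
p,d,i,C,W=heights()
# image column profile through foot/post
for v in range(176,226,2): print(v,[tuple(np.round(W[v,u],3)) for u in (375,378)],p[v,378])
p,d,i,C=grab('top');W=cloud(d,i,C)
w=W[185:215,320:350].reshape(-1,3); w=w[(w[:,2]>.095)&(w[:,2]<.15)]
print(cv2.minAreaRect((w[:,:2]*1000).astype(np.float32)),w[:,2].max())
E
```

```text
pos [ 0.5583 -0.0302  0.2011] yaw 1.855 shift cm [-0.03  0.09 10.85] turn 0.452 t 17.3 w 0.0852 j6 1.1 F [-0.3  0.1  0.2]
floor [0.0962 0.0972] post 59 [0.1375 0.1388] foot 85 [0.1586 0.1595 0.1624]
176 [(np.float64(0.597), np.float64(0.173), np.float64(0.234)), (np.float64(nan), np.float64(nan), np.float64(nan))] [198 199 191]
178 [(np.float64(0.6), np.float64(0.175), np.float64(0.231)), (np.float64(0.6), np.float64(0.182), np.float64(0.233))] [173 173 168]
180 [(np.float64(0.599), np.float64(0.175), np.float64(0.225)), (np.float64(0.6), np.float64(0.183), np.float64(0.228))] [151 153 149]
182 [(np.float64(0.602), np.float64(0.176), np.float64(0.221)), (np.float64(0.601), np.float64(0.183), np.float64(0.223))] [154 154 148]
184 [(np.float64(0.599), np.float64(0.176), np.float64(0.215)), (np.float64(0.598), np.float64(0.182), np.float64(0.216))] [151 151 145]
186 [(np.float64(0.598), np.float64(0.176), np.float64(0.208)), (np.float64(0.6), np.float64(0.184), np.float64(0.212))] [152 153 148]
188 [(np.float64(0.293), np.float64(0.061), np.float64(-0.003)), (np.float64(0.6), np.float64
[... 2025 characters left out ...]
loat64(0.608), np.float64(0.192), np.float64(0.128))] [130 128 129]
220 [(np.float64(0.612), np.float64(0.187), np.float64(0.123)), (np.float64(0.608), np.float64(0.193), np.float64(0.122))] [130 126 128]
222 [(np.float64(0.613), np.float64(0.187), np.float64(0.117)), (np.float64(0.609), np.float64(0.193), np.float64(0.117))] [128 124 127]
224 [(np.float64(0.613), np.float64(0.188), np.float64(0.112)), (np.float64(0.605), np.float64(0.192), np.float64(0.108))] [129 127 128]Traceback (most recent call last):
  File "<stdin>", line 9, in <module>
    return umr_maximum(a, axis, None, out, keepdims, initial, where)
ValueError: zero-size array to reduction operation maximum which has no identity
```

>>> move_arm([
  [0, 0.1, 3.5, 0, 1],
  [0, 0, 3.5, 0, 1],
  [0, 0, 3.0, 0, 1],
  [0, 0, 0.8, 0, 1],
  [0, 0, 0, 0, 1],
  [0, 0, 0, 0, 0],
  [0, 0, 0, 0, 0],
  [0, 0, 0, 0, 0],
  [0, 0, 0, 0, 0],
  [0, 0, 0, 0, 0],
], grip_force=60)

```text
time_s: 18.4
eef_pos: [0.56, -0.0307, 0.0965]
tool_rot: [0.001, 0.601, 0.799, -0.0]
contact_force: [-6.9, -1.4, 11.1]
width: 0.0431
grip_force: 59.3
```

>>> move_arm([
  [0, 0, 0, 0.06, 0],
  [0, 0, 0, 0.06, 0],
  [0, 0, 0, 0.06, 0],
  [0, 0, 0, 0.06, 0],
  [0, 0, 0, 0.06, 0],
  [0, 0, 0, 0, 0],
])

```text
time_s: 19.0
eef_pos: [0.5598, -0.0273, 0.0951]
tool_rot: [-0.002, 0.714, 0.7, 0.002]
contact_force: [-3.1, 7.7, 2.8]
width: 0.0391
grip_force: 61.6
```

Run:
```python
from h import *
plan([.559,-.0302,.0925],np.radians(80.4)); print(ctrl.get_state()['wrist_torque'])
heights()
```

```text
pos [ 0.5598 -0.0273  0.0951] yaw 1.552 shift cm [-0.29 -0.08  0.26] turn 0.149 t 19.0 w 0.0391 j6 1.41 F [-3.1  7.7  2.8]
[ 1.70048652 -0.33673077 -0.61155235]
floor [0.098  0.0989] post 61 [0.1394 0.1406] foot 86 [0.1589 0.1599 0.1622]
```

>>> move_arm([
  [0, 0, 0, 0.07, 0],
  [0, 0, 0, 0.07, 0],
  [0, 0, 0, 0.07, 0],
  [0, 0, 0, 0.07, 0],
  [0, 0, 0, 0.07, 0],
  [0, 0, 0, 0.07, 0],
  [0, 0, 0, 0.07, 0],
  [0, 0, 0, 0.07, 0],
  [0, 0, 0, 0.07, 0],
  [0, 0, 0, 0, 0],
])

```text
time_s: 20.05
eef_pos: [0.5643, -0.0211, 0.0931]
tool_rot: [-0.007, 0.892, 0.452, 0.008]
contact_force: [25.1, 18.0, -21.5]
width: 0.0384
grip_force: 159.3
```

Run:
```python
from h import *
plan([.559,-.0302,.0925],np.radians(80.4)); print(ctrl.get_state()['wrist_torque'])
heights()
```

```text
pos [ 0.5643 -0.0211  0.0931] yaw 0.937 shift cm [-1.04  0.11  0.04] turn -0.466 t 20.05 w 0.0384 j6 2.03 F [ 25.1  18.  -21.5]
[ 5.95489883 -0.4423772   3.4077579 ]
floor [0.1003 0.1014] post 63 [0.1415 0.1431] foot 85 [0.1597 0.1604 0.1622]
```

>>> move_arm([
  [0, 0, 0, -0.05, 0.3],
  [0, 0, 0, 0, 1],
  [0, 0, 0, 0, 1],
  [0, 0, 0, -0.13, 1],
  [0, 0, 0, -0.13, 1],
  [0, 0, 0, -0.13, 1],
  [0, 0, 0, -0.13, 1],
  [0, 0, 0, -0.13, 1],
  [0, 0, 0, -0.13, 1],
  [0, 0, 0, -0.13, 1],
  [0, 0, 0, -0.13, 1],
  [0, 0, 0, -0.13, 1],
])

```text
time_s: 21.3
eef_pos: [0.5604, -0.0308, 0.0953]
tool_rot: [0.001, 0.477, 0.879, -0.0]
contact_force: [0.3, 0.3, -0.2]
width: 0.0855
grip_force: 0.0
```

Run:
```python
from h import *
plan([.559,-.0302,.0925],np.radians(80.4)); print(ctrl.get_state()['wrist_torque'])
heights()
```

```text
pos [ 0.5604 -0.0308  0.0953] yaw 2.147 shift cm [ 0.13 -0.08  0.28] turn 0.744 t 21.3 w 0.0855 j6 0.81 F [ 0.3  0.3 -0.2]
[-0.02810974 -0.00035146 -0.03887369]
floor [0.1   0.101] post 61 [0.1415 0.1427] foot 84 [0.1596 0.1599 0.1621]
```

>>> move_arm([
  [0.1, -0.1, 0.2, 0, 0],
  [0, 0, 0, 0, 0],
  [0, 0, 0, 0, 0],
  [0, 0, 0, 0, 0],
  [0, 0, 0, 0, 0],
])

```text
time_s: 21.85
eef_pos: [0.5595, -0.0294, 0.0936]
tool_rot: [0.001, 0.48, 0.877, 0.001]
contact_force: [-2.5, 0.3, 6.4]
width: 0.0459
grip_force: 60.1
```

>>> move_arm([
  [0, 0, 0, 0.09, 0],
  [0, 0, 0, 0.09, 0],
  [0, 0, 0, 0.09, 0],
  [0, 0, 0, 0.09, 0],
  [0, 0, 0, 0.09, 0],
  [0, 0, 0, 0.09, 0],
  [0, 0, 0, 0.09, 0],
  [0, 0, 0, 0.09, 0],
  [0, 0, 0, 0.09, 0],
  [0, 0, 0, 0.09, 0],
  [0, 0, 0, 0, 0],
])

```text
time_s: 22.95
eef_pos: [0.5619, -0.0223, 0.0913]
tool_rot: [-0.005, 0.812, 0.584, 0.007]
contact_force: [15.4, 18.8, -13.8]
width: 0.0384
grip_force: 88.0
```

Run:
```python
from h import *
plan([.559,-.0302,.0925],np.radians(80.4)); print(ctrl.get_state()['wrist_torque'])
heights()
```

```text
pos [ 0.5619 -0.0223  0.0913] yaw 1.248 shift cm [-0.84 -0.02 -0.13] turn -0.156 t 22.95 w 0.0384 j6 1.71 F [ 15.4  18.8 -13.8]
[ 4.3961304  -1.76084228  0.6342278 ]
floor [0.1046 0.1056] post 60 [0.146  0.1472] foot 85 [0.1588 0.1599 0.162 ]
```

>>> move_arm([
  [0, 0, 0, 0, 0.3],
  [0, 0, 0, 0, 1],
  [0, 0, 0, 0, 1],
  [0, 0, 0, -0.13, 1],
  [0, 0, 0, -0.13, 1],
  [0, 0, 0, -0.13, 1],
  [0, 0, 0, -0.13, 1],
  [0, 0, 0, -0.13, 1],
  [0, 0, 0, -0.13, 1],
  [0, 0, 0, -0.13, 1],
  [0, 0, 0, 0, 0],
  [0, 0, 0, 0, 0],
])

```text
time_s: 24.2
eef_pos: [0.5586, -0.0302, 0.0925]
tool_rot: [0.0, 0.476, 0.879, -0.0]
contact_force: [-0.5, -0.0, 0.6]
width: 0.059
grip_force: 0.0
```

>>> move_arm([
  [0, 0, 0, 0, 0],
  [0, 0, 0, 0, 0],
  [0, 0, 0, 0.09, 0],
  [0, 0, 0, 0.09, 0],
  [0, 0, 0, 0.09, 0],
  [0, 0, 0, 0.09, 0],
  [0, 0, 0, 0.09, 0],
  [0, 0, 0, 0.09, 0],
  [0, 0, 0, 0.09, 0],
  [0, 0, 0, 0.09, 0],
  [0, 0, 0, 0.09, 0],
  [0, 0, 0, 0.09, 0],
])

```text
time_s: 25.4
eef_pos: [0.5616, -0.0226, 0.0914]
tool_rot: [-0.005, 0.809, 0.588, 0.007]
contact_force: [16.9, 19.2, -20.4]
width: 0.0387
grip_force: 87.6
```

Run:
```python
from h import *
plan([.559,-.0302,.0925],np.radians(80.4)); print(ctrl.get_state()['wrist_torque'])
heights()
```

```text
pos [ 0.5616 -0.0226  0.0914] yaw 1.257 shift cm [-0.81 -0.02 -0.12] turn -0.147 t 25.4 w 0.0387 j6 1.7 F [ 16.9  19.2 -20.4]
[ 3.93541803 -2.10730598  1.46047763]
floor [0.1094 0.1104] post 52 [0.1507 0.152 ] foot 86 [0.159  0.16   0.1621]
```

>>> move_arm([
  [0, 0, 0, 0, 0.3],
  [0, 0, 0, 0, 1],
  [0, 0, 0, 0, 1],
  [0, 0, 0, -0.13, 1],
  [0, 0, 0, -0.13, 1],
  [0, 0, 0, -0.13, 1],
  [0, 0, 0, -0.13, 1],
  [0, 0, 0, -0.13, 1],
  [0, 0, 0, -0.13, 1],
  [0, 0, 0, -0.13, 1],
  [0, 0, 0, 0, 0],
  [0, 0, 0, 0, 0],
])

```text
time_s: 26.65
eef_pos: [0.5586, -0.0302, 0.0925]
tool_rot: [0.0, 0.472, 0.882, -0.0]
contact_force: [-0.9, 0.0, 0.1]
width: 0.0593
grip_force: 0.0
```

>>> move_arm([
  [0, 0, 0, 0, 0],
  [0, 0, 0, 0, 0],
  [0, 0, 0, 0.09, 0],
  [0, 0, 0, 0.09, 0],
  [0, 0, 0, 0.09, 0],
  [0, 0, 0, 0.09, 0],
  [0, 0, 0, 0.09, 0],
  [0, 0, 0, 0.09, 0],
  [0, 0, 0, 0.09, 0],
  [0, 0, 0, 0.09, 0],
  [0, 0, 0, 0.09, 0],
])

```text
time_s: 27.75
eef_pos: [0.5608, -0.0237, 0.0917]
tool_rot: [-0.004, 0.78, 0.626, 0.006]
contact_force: [13.0, 19.0, -13.3]
width: 0.0385
grip_force: 66.4
```

```bash
sed -i 's/(z<.155+.0)/(z<.1575)/; s/(z>.158)&(z<.2)/(z>.1585)\&(z<.2)/' h.py
python3 - <<'E'
from h import *
plan([.559,-.0302,.0925],np.radians(80.4)); print(ctrl.get_state()['wrist_torque'])
p,d,i,C,W=heights()
for v in range(196,212): print(v,np.round(W[v,376:381,2],3),p[v,378])
save('s4.png',cv2.resize(p[170:230,340:420],None,fx=8,fy=8,interpolation=cv2.INTER_CUBIC))
E
```

```text
pos [ 0.5608 -0.0237  0.0917] yaw 1.354 shift cm [-0.67 -0.03 -0.09] turn -0.049 t 27.75 w 0.0385 j6 1.61 F [ 13.   19.  -13.3]
[ 3.63127295 -1.28912315  1.44500451]
floor [0.1137 0.1146] post 44 [0.1555 0.1565] foot 87 [0.1596 0.1599 0.1623]
196 [0.181 0.181 0.181 0.18  0.113] [136 131 135]
197 [0.175 0.176 0.178 0.177 0.115] [135 132 136]
198 [0.174 0.174 0.175 0.173 0.115] [133 130 133]
199 [0.172 0.17  0.172 0.171 0.167] [133 127 132]
200 [0.169 0.17  0.169 0.17  0.165] [135 131 134]
201 [0.166 0.165 0.166 0.166 0.164] [131 126 127]
202 [0.166 0.163 0.165 0.166 0.165] [129 126 126]
203 [0.162 0.163 0.162 0.162 0.162] [131 127 129]
204 [0.157 0.161 0.16  0.16  0.16 ] [130 126 130]
205 [0.155 0.156 0.156 0.156 0.156] [122 121 124]
206 [0.155 0.155 0.155 0.154 0.156] [122 119 121]
207 [0.154 0.155 0.155 0.155 0.154] [120 120 120]
208 [0.156 0.154 0.156 0.156 0.157] [126 124 127]
209 [0.156 0.152 0.153 0.153 0.152] [127 124 126]
210 [0.151 0.152 0.154 0.151 0.153] [132 127 132]
211 [0.15  0.151 0.15  0.149 0.149] [129 126 129]
```

View pics/s4.png

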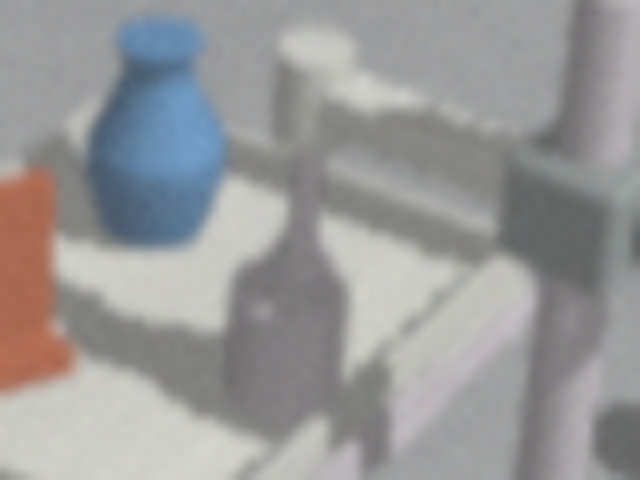

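The post top (crop about 285,300) is now just below the foot (about 300,245). I estimate 2–4.5 mm left and will go about 3 mm, then look again.

>>> move_arm([
  [0, 0, 0, 0, 0.3],
  [0, 0, 0, 0, 1],
  [0, 0, 0, 0, 1],
  [0, 0, 0, -0.13, 1],
  [0, 0, 0, -0.13, 1],
  [0, 0, 0, -0.13, 1],
  [0, 0, 0, -0.13, 1],
  [0, 0, 0, -0.13, 1],
  [0, 0, 0, 0, 0],
  [0, 0, 0, 0, 0],
  [0, 0, 0, 0, 0],
  [0, 0, 0, 0, 0],
])

```text
time_s: 29.0
eef_pos: [0.5597, -0.0296, 0.0934]
tool_rot: [0.001, 0.541, 0.841, 0.001]
contact_force: [-2.3, -0.5, 6.0]
width: 0.0447
grip_force: 60.1
```

```bash
cat >> h.py <<'E'
def look(n=6):
    P=[];D=[]
    for _ in range(n):
        p,d=eyes.grab_frame('scene'); P.append(p.astype(float).mean(2)); d=d.copy(); d[d==0]=np.nan; D.append(d)
    i=eyes.camera_info('scene'); C=np.linalg.inv(np.array(i['extrinsics'])); W=cloud(np.nan_to_num(np.nanmedian(D,0)),i,C)
    g=np.mean(P,0); q=W[...,:2]-JJ; x=q@AX; y=q@AY; z=W[...,2]
    f=z[(abs(x)<.03)&(abs(y)<.09)&(z>.08)&(z<.13)]; print('floor',np.round(np.percentile(f,[25,50]),4))
    print(np.round(g[196:213,374:382].mean(1),1)); print(np.round(z[200:212,376:380].mean(1),4))
    return g
E
python3 - <<'E'
from h import *
plan([.559,-.0302,.0925],np.radians(80.4))
np.save('gA.npy',look())
E
```

```text
pos [ 0.5597 -0.0296  0.0934] yaw 1.999 shift cm [-0.02 -0.08  0.09] turn 0.596 t 29.0 w 0.0447 j6 0.96 F [-2.3 -0.5  6. ]
floor [0.114  0.1144]
[152.9 158.8 159.7 154.2 146.7 138.8 132.3 129.6 126.7 122.1 120.5 120.9
 123.1 126.1 127.2 127.7 127.2]
[0.1677 0.1659 0.1648 0.163  0.1604 0.1547 0.1551 0.1559 0.1551 0.1548
 0.1519 0.1489]
```

>>> move_arm([
  [0, 0, 0, 0.08, 0],
  [0, 0, 0, 0.08, 0],
  [0, 0, 0, 0.08, 0],
  [0, 0, 0, 0.08, 0],
  [0, 0, 0, 0.08, 0],
  [0, 0, 0, 0.08, 0],
  [0, 0, 0, 0.08, 0],
  [0, 0, 0, 0, 0],
])

```text
time_s: 30.1
eef_pos: [0.5602, -0.0262, 0.0924]
tool_rot: [-0.002, 0.751, 0.66, 0.004]
contact_force: [3.8, 10.8, -2.6]
width: 0.0386
grip_force: 61.4
```

Run:
```python
from h import *
plan([.559,-.0302,.0925],np.radians(80.4)); print(ctrl.get_state()['wrist_torque'])
np.save('gB.npy',look())
```

```text
pos [ 0.5602 -0.0262  0.0924] yaw 1.441 shift cm [-0.41 -0.07 -0.02] turn 0.038 t 30.1 w 0.0386 j6 1.52 F [ 3.8 10.8 -2.6]
[ 2.08018428 -1.11740021 -0.51578873]
floor [0.117  0.1174]
[160.3 162.7 160.2 153.4 146.  138.2 131.8 127.7 124.4 122.  122.  124.8
 129.1 129.8 128.3 128.1 128. ]
[0.168  0.1662 0.1657 0.1631 0.1598 0.1584 0.1582 0.1578 0.1576 0.1545
 0.1519 0.1487]
```

>>> move_arm([
  [0, 0, 0, 0.08, 0],
  [0, 0, 0, 0.08, 0],
  [0, 0, 0, 0.08, 0],
  [0, 0, 0, 0, 0],
])

```text
time_s: 30.8
eef_pos: [0.5617, -0.0241, 0.0918]
tool_rot: [-0.004, 0.824, 0.567, 0.006]
contact_force: [12.9, 14.3, -9.4]
width: 0.0386
grip_force: 106.2
```

Run:
```python
from h import *
plan([.559,-.0302,.0925],np.radians(80.4)); print(ctrl.get_state()['wrist_torque'], eyes.camera_info('scene')['fy'])
g=look(); np.save('gC.npy',g); A=np.load('gA.npy');B=np.load('gB.npy')
for v in range(186,206): print(v,*[np.round(G[v,371:386:2]).astype(int) for G in (A,B,g)])
```

```text
pos [ 0.5617 -0.0241  0.0918] yaw 1.206 shift cm [-0.66 -0.03 -0.08] turn -0.197 t 30.8 w 0.0386 j6 1.75 F [12.9 14.3 -9.4]
[ 3.41652108 -1.30355442  0.82839747] 409.73346023525124
floor [0.1179 0.1183]
[162.6 162.9 158.3 150.5 140.9 133.2 130.  127.2 123.5 122.  122.8 127.2
 129.6 129.4 128.8 128.1 128. ]
[0.1684 0.1669 0.1658 0.1629 0.16   0.1591 0.1592 0.1594 0.1578 0.1548
 0.1523 0.1491]
186 [168 154 127 144 141 131 131 132] [162 159 126 145 142 132 130 131] [161 159 127 146 142 131 131 132]
187 [162 165 135 141 139 131 134 133] [144 148 129 143 139 132 134 134] [138 145 128 143 140 133 134 135]
188 [143 155 143 139 137 136 143 141] [133 134 128 137 137 140 144 142] [131 132 129 138 136 140 146 141]
189 [131 137 139 132 134 149 154 149] [131 131 128 131 135 156 160 152] [131 130 128 132 135 154 161 155]
190 [130 129 130 127 133 158 162 156] [131 131 127 127 134 155 165 164] [133 130 127 127 132 148 167 169]
191 [133 130 128 127 133 150 166 164] [144 138 128 126 131 139 154 168] [151 141 130 127 131 135 153 162]
192 [150 138 127 126 129 134 152 167] [176 162 138 128 130 130 137 15
[... 714 characters left out ...]
9 189 140 130 149 198 201 199] [197 182 135 130 147 197 201 201]
200 [197 176 126 128 144 194 199 198] [190 166 125 129 145 193 201 201] [182 155 123 129 137 189 203 201]
201 [188 153 121 128 136 183 200 201] [159 138 121 128 136 183 201 201] [155 126 120 126 129 175 201 201]
202 [161 129 122 127 129 168 201 201] [132 119 121 128 130 162 196 202] [128 117 121 128 129 156 196 202]
203 [131 119 121 128 128 156 196 200] [121 117 122 129 130 139 181 203] [122 117 122 129 129 137 180 202]
204 [120 119 121 127 128 139 183 202] [120 119 121 128 126 125 167 202] [120 119 122 126 124 125 163 204]
205 [118 119 121 122 122 125 171 203] [121 120 121 124 123 120 160 204] [124 119 122 122 122 122 156 203]
```

The foot's edge had not moved at B but is about 0.3–0.4 px higher at C, so it has lifted about 0.9 mm and carries roughly 5 N. I release, retreat and verify.

>>> move_arm([
  [0, 0, 0, 0, 0.3],
  [0, 0, 0, 0, 1],
  [0, 0, 0, 0, 1],
  [0, 0, 0, 0, 1],
  [0, 0, -3, 0, 1],
  [0, 0, -4, 0, 1],
  [0, 0, -4, 0, 1],
  [0, 0, 0, 0, 1],
  [0, 0, 0, 0, 1],
])

```text
time_s: 32.0
eef_pos: [0.5593, -0.0303, 0.2035]
tool_rot: [0.001, 0.825, 0.565, 0.001]
contact_force: [0.4, 0.5, -0.1]
width: 0.0857
grip_force: 0.0
```

Run:
```python
from h import *
plan([.559,-.0302,.0925],np.radians(80.4))
g=look(); B=np.load('gB.npy');c=np.load('gC.npy')
for v in range(195,206): print(v,*[np.round(G[v,373:384:2]).astype(int) for G in (B,c,g)])
p,_=eyes.grab_frame('scene')
save('s5.png',cv2.resize(p[150:280,290:430],None,fx=4,fy=4,interpolation=cv2.INTER_CUBIC))
```

```text
pos [ 0.5593 -0.0303  0.2035] yaw 1.202 shift cm [-0.   -0.06 11.1 ] turn -0.202 t 32.0 w 0.0857 j6 1.75 F [ 0.4  0.5 -0.1]
floor [0.1179 0.1184]
[161.6 161.9 157.6 149.7 140.6 132.6 129.5 126.7 122.8 121.4 122.2 126.7
 129.7 128.3 127.7 127.8 127.6]
[0.1682 0.167  0.1659 0.1631 0.1597 0.1586 0.1589 0.1587 0.1573 0.1552
 0.1518 0.1492]
195 [201 185 129 137 146 137] [200 186 131 140 164 140] [199 185 129 139 164 138]
196 [200 184 131 145 177 162] [200 183 130 147 189 168] [200 182 129 145 188 167]
197 [201 175 129 150 196 188] [198 174 130 150 198 191] [197 173 129 150 197 189]
198 [198 160 130 151 199 199] [194 156 130 152 198 199] [193 156 130 149 198 199]
199 [189 140 130 149 198 201] [182 135 130 147 197 201] [182 134 130 147 196 200]
200 [166 125 129 145 193 201] [155 123 129 137 189 203] [154 122 129 136 189 200]
201 [138 121 128 136 183 201] [126 120 126 129 175 201] [126 121 127 127 174 200]
202 [119 121 128 130 162 196] [117 121 128 129 156 196] [116 121 127 128 156 194]
203 [117 122 129 130 139 181] [117 122 129 129 137 180] [117 122 128 129 137 178]
204 [119 121 128 126 125 167] [119 122 126 124 125 163] [118 120 126 123 124 162]
205 [120 121 124 123 120 160] [119 122 122 122 122 156] [119 121 123 121 121 155]
```

View pics/s5.png

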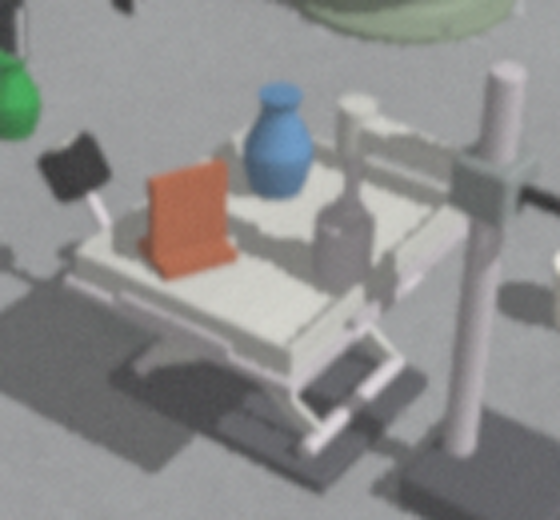

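Both pieces stand upright (vase about 278,140, tile about 188,215). The post touches the foot at about (345,200), and the foot stayed lifted after I released the knob. I hand in the job.

```bash
python3 -c "
from bench import ctrl
print(ctrl.sign_off())"
```

```text
the job is handed in; nothing more can be done
None
```

I stood the vase and the test tile upright in the tray and raised it until the post lifted the gauge foot by about 1 mm, an estimated 5 N (judged from the camera, not measured), then handed the job in at about 32 s; the sign-off gave no verdict.

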